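Check the reference disc on the bench contact tester

ROBOT

A 7-joint arm with a two-finger parallel gripper is mounted at the origin on a cart in front of the work surface, level with it; the furniture and walls round the work are solid. World frame = base frame: x ahead of the robot, y to its left, z up, the work surface at z = 0. Lengths are in mm, angles in rad, forces in N, time in s.
With the tool pointing down it reaches from about 425 to 825 mm from the base axis. Payload 3.6 kg.
Tool frame: the origin (TCP) lies at the very end of the fingers, on their centre line; the grasp point (between the pads) lies 19 mm behind it (arm.hold_point_z is the distance from the TCP to the grasp point, in mm); z points along the fingers, y is the line along which they close (so a half turn about z gives the same grasp; the last joint's range is limited). The gripper opens to 93 mm and grips with 3 to 60 N. Pads are 15 mm wide; open, the fingers measure 128 mm over their backs; the gripper's body (75 mm by 188 mm) begins 65 mm behind the grasp point.
Start: joints at [-1.337, 0.615, -0.013, 1.423, 0.008, 1.103, -0.04], TCP at [167.572, 627.998, 218.64] pointing down, gripper open.
Joint ranges: [-3.12, 3.12], [-0.3, 2.06], [-1.34, 1.32], [0.26, 2.42], [-1.36, 4.5], [0.01, 1.98], [-2.84, 2.84]. Speed limits (rad/s): [2.79, 2.79, 3.14, 3.14, 3.14, 3.14, 3.14].

INTERFACE

Orientations are given as [roll, pitch, yaw] about the fixed x, y, z axes, in that order (R = Rz(yaw) Ry(pitch) Rx(roll)).
In Python, from station import arm gives the robot as it stands.
- The arm moves only by the tool step_arm, never from a script. Its argument "rows" is a list of rows, each a list of 7 numbers: the shift along the tool's x, y, z in cm, then the turn, a rotation vector about the tool's x, y, z in degrees, then the opening, from 0 (shut) to 1 (fully open). A call has 1 to 10 rows; each row shifts and turns the commanded pose from where the row before left it, along the tool's axes as they then stand; what a row does not reach is not made up. A row lasts 1/12 s, in which the tool goes at most 41.7 mm and 7.16 degrees, less where a joint would pass 70% of its speed; a pose out of reach is approached as far as the arm can. A call with a gripper value outside its range is refused whole. The fingers move at their own pace and stop on an object; "squeeze" is the grip in N (left out, the last holds). Time passes only in rows, so rows that do not move let the fingers close. It gives the time, the measured TCP pose, the force, the opening and the grip force at its end, in the units of the state.
- arm.state(): the state, without advancing time (a new reading comes with each control period).
- arm.snapshot(name): name is "side" or "top" or "wrist"; returns the picture (420x560x3 uint8, red, green, blue); there is no depth.
- arm.camera_info(name): a dict with "intrinsics" (3x3 intrinsics, pixels), "eye" and "rotation" of the camera in the world; the wrist camera has in their place "T_tool_cam" (4x4, takes a point from camera to tool coordinates, whose origin is the TCP and whose axes are the flange's). Camera axes: x right, y down, z forward; pixel columns grow to the right and rows downward; lengths in mm; the calibration is good to about 2 mm. The wrist camera is an equidistant fisheye: a pixel r from the principal point sees the ray r / f radians off the axis. A picture is of the moment at which its call begins: read the wrist's pose just before it. camera_info takes no time and is no camera call.
- arm.job_done(): hands the job in; it is judged then, once.
Trained networks look in the newest picture that a camera, given by its name, has taken for a name from the list of things; names that differ only in an ending like _2 or _b are one class to them, and where a whole thing is asked for, a point or a joint stands for the part that bears it (a point fixed in the world has none). Each returns a list of dicts, best first, with "p" (0 to 1); they miss things now and then, are a little off and sometimes report something else, mostly with a low value. They report only what shows in the picture. A call takes as long as a camera call.
- arm.find_in(camera, query): "xyz" ([x, y, z] in mm, in world coordinates, good to about 4 mm: the middle of the surface that is visible of it).
- arm.silhouettes(camera, query): "region" (420x560 bool, what is visible of it).
- arm.pinpoint(camera, query): "xyz" ([x, y, z] in mm, in world coordinates, good to about 4 mm: a listed point, or the origin of a listed thing).
The state is a dict: "time_s": time; "joint_pos": joint angles; "joint_vel": joint speeds; "joint_torque": joint torques, N m; "tcp_pos": TCP position; "tcp_rot": TCP orientation; "contact_force": force on the tool from outside, world axes, zero at the start; "wrist_torque": the same for the moment, N m; "grip_width": finger opening in mm; "grip_force": force on a finger pad.
Only numpy, scipy, OpenCV 4.12 (cv2) and the standard library are available. Lean on these libraries where they do the work, as an engineer would, in place of code of your own. Each camera call takes 0.05 s, during which the arm holds its last target. There are 200 camera calls.

TASK

Set up the conductivity check of the metal disc that lies under the probe: first, with the press lever still up, turn the selector knob so that its white line points at the dot of that disc's metal (copper or brass). Then press the lever's blue pad down until the gauge needle stands in the green band, never letting it reach the red, and finish while still holding it there: the program ends with the robot pressing, for the reading is taken then. Leave both discs in their pockets and do not disturb anything else on the bench.

Things in the scene. Friction and masses are not known exactly. Their poses are not given: they have to be found in the camera images.
- tester: Contact tester, fixed, base 172 x 312 mm. Origin on the bench (z = 0); x points from the operator to its back, y left, z up. Left part (y > 0): block with two disc pockets; column and head (172 mm high) with the probe, the round load gauge on the probe's spindle (top at 250 mm) and the press lever on the left. Right part (y < 0): flat meter deck 54 mm high with a display and the selector knob.
- selector (a joint): Selector knob: black bar 14 wide, 42 long, 31 mm tall (top 88 mm above the bench) on a low 42 mm skirt; vertical axis. Radians: 0 = white line along tester +x, positive = clockwise from above, so the bar lies at yaw (tester yaw - value). Copper dot at -1.0 (left), brass dot at +1.0 (right); starts within 0.45 of 0. Friction 0.05 N m: stays where left. Stops at -1.6, 1.6.
- selector_grip (a point): Point on the selector's axis at the height to grip the bar, 80 mm above the bench (26 mm above the deck, 8 mm below the bar's top).
- press_lever: Press lever, origin on its hinge 150 mm above the bench, 7 mm right of the pad's line. Hinge along tester y; it points to tester -x (the operator), at rest rising 0.35 rad above level, and is pressed down by up to 0.5 rad. A spring returns it: about 2 N at the pad to start it, 7 N mid green. Pressed 0.18 rad the probe meets the disc; needle green about 0.27 to 0.36, red from 0.40.
- pad_top (a point): Centre of the upper face of the blue press pad (44 mm along the lever, 34 across, 10 thick) at the lever's end: 150 mm from the pivot along the lever, 7 mm above its middle line. About 208 mm above the bench when up, 163 mm with the needle mid green; it tilts with the lever and is nearly level in the green.
- load_needle (a joint): Needle of the load gauge, radians clockwise from its zero: 0 = probe not touching. It turns with the compression of the probe's spring, 0.3 rad per mm (about 3 N per rad). Green band 1.2 to 2.4, red from 3.0.
- probe_foot: Sprung foot of the probe, 18 mm wide, that the lever lowers onto the disc (45 mm per rad of lever). Origin on its underside, 8 mm above the disc when the lever is up.
- nest (a point): Centre of the floor of the pocket under the probe, 23 mm above the bench; pocket 5 mm deep, 34 mm wide.
- disc_copper: Copper reference disc, reddish brown, 32 mm across, 11 mm thick, lying in one of the two pockets: under the probe (at nest) or in the parking pocket 50 mm to the right of it. Origin at the centre of its underside.
- disc_brass: Brass reference disc, yellow, same size, in the other pocket. Origin at the centre of its underside.
- disc_case: Bystander: closed dark grey flat case for the discs, 123 x 165 x 44 mm, to the left of the tester; origin at the centre of its underside.
- highlighter_lime: Bystander: lime highlighter lying at the left front, 104 mm long; origin at the centre of its underside.
- pen_blue: Bystander: blue ball pen lying at the right front, 142 mm long; origin at the centre of its underside.
- marker_black: Bystander: black felt marker lying at the right front, 131 mm long; origin at the centre of its underside.
- sample_cup_2: Bystander: small white sample cup with a blue ring, 34 mm across, 24 mm tall, to the right of the tester; origin at the centre of its underside.

How it is judged (in metres and radians):
On the way, in this order (a step that is already met when the one before it is completed fails the run):
1. the selector stands on the dot of the metal under the probe, the lever still up (((horizontal distance between disc_copper and nest below 0.006 m and value of joint selector between -1.12 and -0.88 rad) or (horizontal distance between disc_brass and nest below 0.006 m and value of joint selector between 0.88 and 1.12 rad)) and height (world z) of pad_top above 0.195 m), for 0.2 s.
2. the robot presses the pad and the needle stands in the green with the probe on the disc (value of joint load_needle between 1.2 and 2.4 rad and contact force between any of disc_copper, disc_brass and probe_foot above 2 N and contact force between any of the fingers, the arm and press_lever above 1 N), for 0.3 s.
At the end, for the whole second after the job is handed in: The robot still presses the pad (over 1 N), lever at rest; needle in the green (1.2 to 2.4 rad) with the probe on the disc (over 2 N); selector within 0.12 rad of the dot of the metal under the probe (-1.0 copper, +1.0 brass); both discs flat in their pockets (8 mm) (all of step 2 and ((horizontal distance between disc_copper and nest below 0.006 m and value of joint selector between -1.12 and -0.88 rad) or (horizontal distance between disc_brass and nest below 0.006 m and value of joint selector between 0.88 and 1.12 rad)) and angular speed of press_lever below 0.05 rad/s and angle between each of disc_copper, disc_brass's own z axis and vertical below 0.1 rad and distance of each of disc_copper, disc_brass from where it was at the start of the episode below 0.008 m); the arm keeps its last pose, push and grip.
It fails at once if the gauge needle reaches the red (3.0) (value of joint load_needle above 3 rad).
It fails at once if the probe presses on the disc (needle past 0.5) while the selector is not on that disc's dot (value of joint load_needle above 0.5 rad and not ((horizontal distance between disc_copper and nest below 0.006 m and value of joint selector between -1.12 and -0.88 rad) or (horizontal distance between disc_brass and nest below 0.006 m and value of joint selector between 0.88 and 1.12 rad))).
It fails at once if a disc is moved more than 15 mm (distance of any of disc_copper, disc_brass from where it was at the start of the episode above 0.015 m).
It fails at once if a bystander is moved more than 20 mm (distance of any of disc_case, highlighter_lime, pen_blue, marker_black, sample_cup_2 from where it was at the start of the episode above 0.02 m).
It also fails if it takes over 40 s, if anything falls off the work surface, if the arm or the gripper's body presses on something with over 40 N, if the wrist force passes 120 N, or if a joint passes its speed limit or range.

## Working session

There is one attempt and no reset: what is moved stays moved. The work goes in short steps, Python scripts to look and compute and a tool call to move; the robot and the scene stay as the last step left them, time stands still between calls to the robot, and variables do not carry over. Pictures are saved under pics/ and viewed, at most 10 in all, crops included, and the job is handed in when it is done.

Besides the shell and the picture viewer there is one more tool, called after "Call:" in YAML: its name, and indented under it one key for each argument. step_arm: Moves the arm, as the interface text tells. Its arguments: {"type":"object","properties":{"rows":{"type":"array"},"squeeze":{"type":"number"}},"required":["rows"]}

```bash
mkdir -p pics
cat > h.py <<'E'
from station import arm
import numpy as np, cv2
from scipy.spatial.transform import Rotation as R
def save(cam,name):
    im=arm.snapshot(cam); cv2.imwrite(f'pics/{name}.png',im[:,:,::-1]); return im
def st():
    s=arm.state(); print({k:np.round(s[k],3).tolist() for k in('time_s','tcp_pos','tcp_rot','contact_force','grip_width','grip_force','joint_pos')}); return s
E
python3 - <<'E'
from h import *
st()
a=save('top','t0'); b=save('side','s0'); 
cv2.imwrite('pics/both.png',cv2.resize(np.vstack([a,b])[:,:,::-1],None,fx=.71,fy=.71))
for c in('top','side'):
  for q in('tester','selector_grip','press_lever','pad_top','nest','disc_copper','disc_brass'):
    print(c,q,[(np.round(d['xyz'],1).tolist(),round(d['p'],2)) for d in arm.pinpoint(c,q)[:2]])
E
```

```text
{'time_s': 0.0, 'tcp_pos': [167.413, 627.239, 217.497], 'tcp_rot': [-3.139, 0.0, 2.881], 'contact_force': [0.968, -0.103, 0.718], 'grip_width': 93.038, 'grip_force': 0.0, 'joint_pos': [-1.336, 0.616, -0.013, 1.425, 0.008, 1.103, -0.04]}
top tester [([605.8, -42.3, 2.8], 0.7)]
top selector_grip [([592.1, -138.4, 79.5], 0.55)]
top press_lever [([574.5, 70.4, 148.3], 0.63), ([591.2, -139.2, 80.4], 0.35)]
top pad_top [([431.9, 47.2, 206.8], 0.87), ([547.6, 440.5, 1.7], 0.48)]
top nest [([577.8, 42.2, 22.8], 0.92), ([589.9, -138.3, 79.3], 0.7)]
top disc_copper []
top disc_brass []
side tester [([609.3, -41.4, -1.2], 0.63)]
side selector_grip [([597.7, -130.9, 81.1], 0.68)]
side press_lever []
side pad_top [([434.2, 50.7, 210.5], 0.64)]
side nest [([578.8, 40.6, 12.5], 0.73), ([383.4, -148.5, -2.7], 0.34)]
side disc_copper [([581.8, 44.3, 21.7], 0.4)]
side disc_brass [([588.4, -11.6, 23.4], 0.47)]
```

View pics/t0.png

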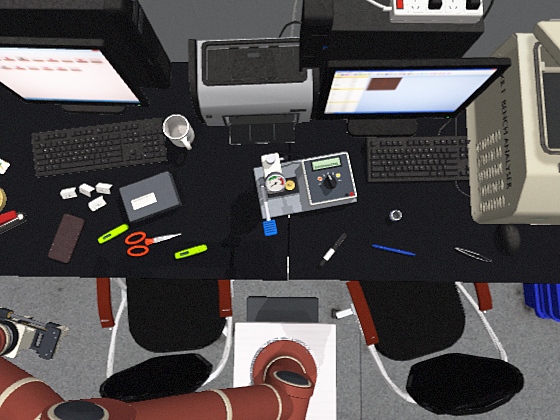

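View pics/s0.png

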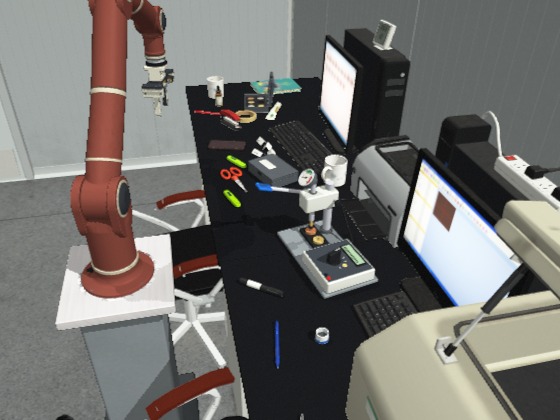

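The side view shows the discs at about (312,232) and (318,240), but I need a closer look to tell which is under the probe. I'm raising the arm and heading over to the knob.

Call:
step_arm:
  rows:
    - [0,0,-3.5,0,0,0,1]
    - [0,0,-3.5,0,0,0,1]
    - [0,0,-3.5,0,0,0,1]
    - [-3.2,-2,0,0,0,0,1]
    - [-3.2,-2,0,0,0,0,1]
    - [-3.2,-2,0,0,0,0,1]
    - [-3.2,-2,0,0,0,0,1]
    - [-3.2,-2,0,0,0,0,1]
    - [-3.2,-2,0,0,0,0,1]
    - [-3.2,-2,0,0,0,0,1]

```text
time_s: 1.63
tcp_pos: [348.9, 433.4, 323.9]
tcp_rot: [3.141, 0.0, 2.881]
contact_force: [0.4, -0.4, -0.0]
grip_width: 93.0
grip_force: 0.0
```

Call:
step_arm:
  rows:
    - [-3.2,-2,0,0,0,0,1]
    - [-3.2,-2,0,0,0,0,1]
    - [-3.2,-2,0,0,0,0,1]
    - [-3.2,-2,0,0,0,0,1]
    - [-3.2,-2,0,0,0,0,1]
    - [-1.6,-3.4,0,0,0,0,1]
    - [-1.6,-3.4,0,0,0,0,1]
    - [-1.6,-3.4,0,0,0,0,1]
    - [-1.6,-3.4,0,0,0,0,1]
    - [-1.6,-3.4,0,0,0,0,1]

```text
time_s: 2.47
tcp_pos: [510.3, 110.4, 323.9]
tcp_rot: [3.141, 0.0, 2.881]
contact_force: [0.4, 0.7, -0.3]
grip_width: 93.1
grip_force: 0.0
```

Call:
step_arm:
  rows:
    - [-1.6,-3.4,0,0,0,0,1]
    - [-1.6,-3.4,0,0,0,0,1]
    - [-1.6,-3.4,0,0,0,0,1]
    - [-1.6,-3.4,0,0,0,0,1]
    - [-1.6,-3.4,0,0,0,0,1]
    - [-1.6,-3.4,0,0,0,0,1]
    - [-1.6,-3.4,0,0,0,0,1]
    - [0,0,0,0,0,7,1]
    - [0,0,0,0,0,7,1]
    - [0,0,0,0,0,7,1]

```text
time_s: 3.3
tcp_pos: [556.9, -147.8, 323.6]
tcp_rot: [3.142, -0.0, 2.506]
contact_force: [1.0, 0.8, -0.1]
grip_width: 92.6
grip_force: 0.0
```

Call:
step_arm:
  rows:
    - [0,0,0,0,0,7,1]
    - [0,0,0,0,0,7,1]
    - [0,0,0,0,0,7,1]
    - [0,0,0,0,0,7,1]
    - [0,0,0,0,0,7,1]
    - [0,0,0,0,0,7,1]
    - [0,0,0,0,0,7,1]
    - [0,0,0,0,0,7,1]
    - [0,0,0,0,0,7,1]
    - [0,0,0,0,0,7,1]

```text
time_s: 4.13
tcp_pos: [557.1, -146.4, 323.7]
tcp_rot: [3.141, -0.0, 1.287]
contact_force: [-0.9, -0.4, 0.0]
grip_width: 92.8
grip_force: 0.0
```

Call:
step_arm:
  rows:
    - [0,0,0,0,0,7,1]
    - [0,0,0,0,0,7,1]
    - [0,0,0,0,0,7,1]
    - [0,0,0,0,0,7,1]
    - [0,0,0,0,0,7,1]
    - [0,0,0,0,0,7,1]
    - [0,0,0,0,0,7,1]
    - [0,0,0,0,0,0,1]
    - [0,0,0,0,0,0,1]
    - [0,0,0,0,0,0,1]

```text
time_s: 4.97
tcp_pos: [557.1, -146.4, 323.7]
tcp_rot: [-3.141, -0.0, 0.44]
contact_force: [-0.1, 0.3, 0.8]
grip_width: 93.0
grip_force: 0.0
```

Run:
```python
from h import *
st()
a=save('wrist','w0')
for q in('tester','selector_grip','press_lever','pad_top','nest','disc_copper','disc_brass'):
    print(q,[(np.round(d['xyz'],1).tolist(),round(d['p'],2)) for d in arm.pinpoint('wrist',q)[:2]])
i=arm.camera_info('wrist');print(i)
```

```text
{'time_s': 4.967, 'tcp_pos': [557.052, -146.424, 323.664], 'tcp_rot': [-3.141, -0.0, 0.44], 'contact_force': [-0.128, 0.31, 0.776], 'grip_width': 92.965, 'grip_force': 0.0, 'joint_pos': [-0.283, 0.516, 0.845, 1.49, -0.392, 1.312, -0.532]}
tester [([603.2, -43.3, -1.8], 0.67), ([595.5, -136.4, 81.4], 0.52)]
selector_grip [([598.1, -134.7, 81.9], 0.71)]
press_lever [([572.0, 68.7, 143.3], 0.66)]
pad_top [([441.0, 48.0, 205.8], 0.83), ([571.9, 70.6, 148.4], 0.55)]
nest [([580.9, 45.3, 22.1], 0.61)]
disc_copper [([575.2, 40.4, 23.5], 0.62), ([577.4, 37.5, 42.7], 0.23)]
disc_brass [([585.9, -9.4, 24.5], 0.76), ([578.6, 45.9, 20.1], 0.53)]
{'intrinsics': array([[325.1922621 ,   0.        , 277.47508721],
       [  0.        , 325.1922621 , 207.4291717 ],
       [  0.        ,   0.        ,   1.        ]]), 'T_tool_cam': array([[-7.83155298e-04, -9.64506187e-01, -2.64059088e-01,
         7.33902787e+01],
       [ 9.99999357e-01, -5.38798964e-04, -9.97806445e-04,
        -4.35882516e-01],
       [ 8.20115727e-04, -2.64059700e-01,  9.64505989e-01,
        -1.65760794e+02],
       [ 0.00000000e+00,  0.00000000e+00,  0.00000000e+00,
         1.00000000e+00]])}
```

View pics/w0.png

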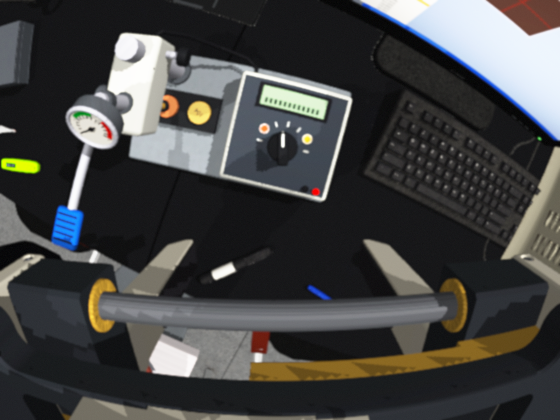

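The wrist picture shows copper (orange, 167,105) under the probe and brass (198,112) parked. So the target is -1.0, the left dot. The knob is at (283,148).

```bash
cat >> h.py <<'E'
def ray(uv,z,s=None):
    s=s or arm.state(); i=arm.camera_info('wrist'); K=i['intrinsics']; T=i['T_tool_cam']
    d=(np.array(uv,float)-K[:2,2])/K[0,0]; th=np.hypot(*d)
    v=np.array([*(d/th*np.sin(th)),np.cos(th)])
    Rw=R.from_euler('xyz',s['tcp_rot']).as_matrix(); o=np.array(s['tcp_pos'])+Rw@T[:3,3]; v=Rw@T[:3,:3]@v
    return o+v*(z-o[2])/v[2]
E
python3 - <<'E'
from h import *
c=[ray(p,54) for p in[(243,73),(350,95),(325,198),(222,177)]]
for a,b,off in((0,1,90),(3,2,90),(3,0,0),(2,1,0)):
    d=c[b]-c[a]; print(np.round(c[a],1),np.hypot(*d[:2]),np.degrees(np.arctan2(d[1],d[0]))+off)
p,q=ray((282,135),88),ray((283,160),88); print(p,q)
im=cv2.imread('pics/w0.png')[105:185,235:335]; cv2.imwrite('pics/k0.png',cv2.resize(im,None,fx=7,fy=7,interpolation=cv2.INTER_CUBIC))
E
```

```text
[662.6 -46.1  54. ] 145.27534133264524 13.906325041012238
[522.1 -78.   54. ] 145.04932361283693 13.235507556529171
[522.1 -78.   54. ] 144.04349888028577 12.793844741143467
[ 555.3 -219.2   54. ] 145.74609615455645 12.714063371717884
[ 609.3293206  -127.41103824   88.        ] [ 581.70761464 -141.74574844   88.        ]
```

View pics/k0.png

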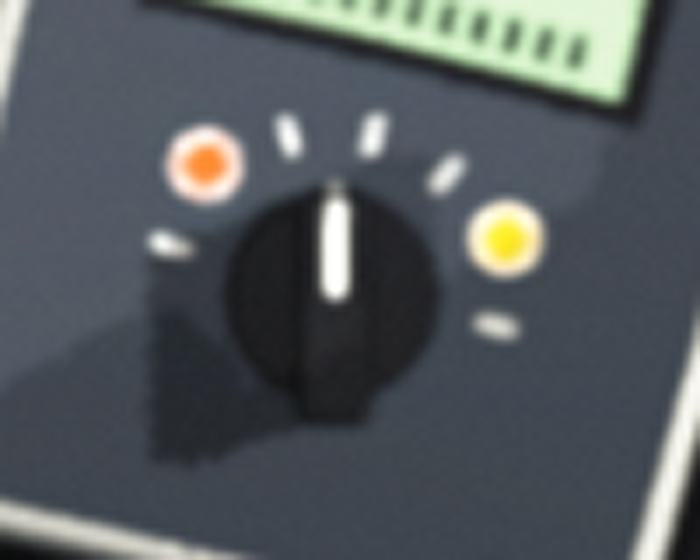

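Run:
```python
from h import *
f=lambda x,y,z:ray((235+x/7-.43,105+y/7-.43),z)
a,b=f(337,192,88),f(335,300,88);d=a-b
print(a,b,np.hypot(*d[:2]),np.degrees(np.arctan2(d[1],d[0])))
P=np.array([f(*p,54)[:2] for p in[(170,243),(205,164),(288,135),(373,134),(447,173),(506,238),(497,325)]])
A=np.c_[2*P,np.ones(7)]; s=np.linalg.lstsq(A,(P**2).sum(1),rcond=None)[0]; print('axis',s[:2],np.sqrt(s[2]+s[0]**2+s[1]**2))
e=P-s[:2]; print('mark yaw',np.degrees(np.arctan2(e[:,1],e[:,0])), 'R',np.hypot(*e.T))
```

```text
[ 613.06101045 -126.62534763   88.        ] [ 595.60465121 -134.43156659   88.        ] 19.122278428561863 24.093468899357315
axis [ 593.47778153 -135.20454214] 33.1521155374468
mark yaw [ 96.19684305  68.19697202  39.92112446  11.00186598 -17.413271
 -45.75030058 -74.26199937] R [32.48992676 35.086057   32.16003337 32.27052662 32.45645608 35.24540065
 32.17915743]
```

Call:
step_arm:
  rows:
    - [1.9,0.3,0,0,0,1,0.6]
    - [1.9,0.3,0,0,0,0,0.6]
    - [0,0,3.5,0,0,0,0.6]
    - [0,0,3.5,0,0,0,0.6]
    - [0,0,3.5,0,0,0,0.6]
    - [0,0,3.5,0,0,0,0.6]
    - [0,0,3.5,0,0,0,0.6]
    - [0,0,1.5,0,0,0,0.6]
    - [0,0,0,0,0,0,0.6]
    - [0,0,0,0,0,0,0.6]
  squeeze: 15

```text
time_s: 6.2
tcp_pos: [594.1, -136.3, 133.4]
tcp_rot: [-3.141, 0.001, 0.42]
contact_force: [0.5, 0.3, 0.7]
grip_width: 56.0
grip_force: 0.0
```

Run:
```python
from h import *
st()
a=save('wrist','w1')
for q in('selector_grip',):
    print(q,[(np.round(d['xyz'],1).tolist(),round(d['p'],2)) for d in arm.pinpoint('wrist',q)[:2]])
```

```text
{'time_s': 6.2, 'tcp_pos': [594.065, -136.347, 133.365], 'tcp_rot': [-3.141, 0.001, 0.42], 'contact_force': [0.473, 0.298, 0.692], 'grip_width': 56.002, 'grip_force': 0.0, 'joint_pos': [-0.224, 0.743, 0.723, 1.661, -0.576, 0.963, -0.442]}
selector_grip [([596.4, -130.9, 80.1], 0.83), ([385.0, -146.4, -1.0], 0.7)]
```

View pics/w1.png

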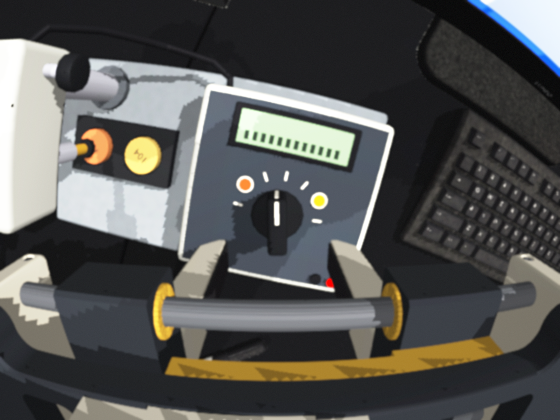

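The line lies at column 277, on the gripper's centre line, and copper is confirmed at (96,147). I'm going down and gripping.

Call:
step_arm:
  rows:
    - [0,0,2.5,0,0,0,0.6]
    - [0,0,2.5,0,0,0,0.6]
    - [0,0,2.1,0,0,0,0.6]
    - [0,0,0,0,0,0,0.6]
    - [0,0,0,0,0,0,0]
    - [0,0,0,0,0,0,0]
    - [0,0,0,0,0,0,0]
    - [0,0,0,0,0,0,0]
    - [0,0,0,0,0,0,0]
    - [0,0,0,0,0,0,0]
  squeeze: 20

```text
time_s: 7.13
tcp_pos: [594.5, -136.3, 63.4]
tcp_rot: [3.141, -0.001, 0.42]
contact_force: [-0.3, -0.5, -0.4]
grip_width: 20.4
grip_force: 0.0
```

Call:
step_arm:
  rows:
    - [0,0,0,0,0,0,0]
    - [0,0,0,0,0,0,0]
    - [0,0,0,0,0,0,0]
    - [0,0,0,0,0,0,0]

```text
time_s: 7.47
tcp_pos: [594.1, -135.7, 63.0]
tcp_rot: [-3.141, -0.0, 0.42]
contact_force: [-2.0, 1.3, 5.3]
grip_width: 13.8
grip_force: 20.0
```

Call:
step_arm:
  rows:
    - [0,0,0,0,0,-5,0]
    - [0,0,0,0,0,-5,0]
    - [0,0,0,0,0,-5,0]
    - [0,0,0,0,0,-5,0]
    - [0,0,0,0,0,-5,0]
    - [0,0,0,0,0,-5,0]
    - [0,0,0,0,0,-5,0]
    - [0,0,0,0,0,-5,0]
    - [0,0,0,0,0,-5,0]
    - [0,0,0,0,0,0,0]

```text
time_s: 8.3
tcp_pos: [593.9, -135.6, 63.0]
tcp_rot: [-3.141, -0.002, 1.207]
contact_force: [-1.8, 2.7, 5.8]
grip_width: 13.7
grip_force: 20.0
```

Run:
```python
from h import *
st()
a=save('wrist','w2')
cv2.imwrite('pics/w2c.png',cv2.resize(a[80:300,150:410,::-1],None,fx=2.7,fy=2.7,interpolation=cv2.INTER_CUBIC))
```

```text
{'time_s': 8.3, 'tcp_pos': [593.871, -135.551, 63.045], 'tcp_rot': [-3.141, -0.002, 1.207], 'contact_force': [-1.765, 2.694, 5.767], 'grip_width': 13.715, 'grip_force': 19.981, 'joint_pos': [-0.072, 0.773, 0.441, 1.713, -0.451, 0.759, 0.229]}
```

View pics/w2c.png

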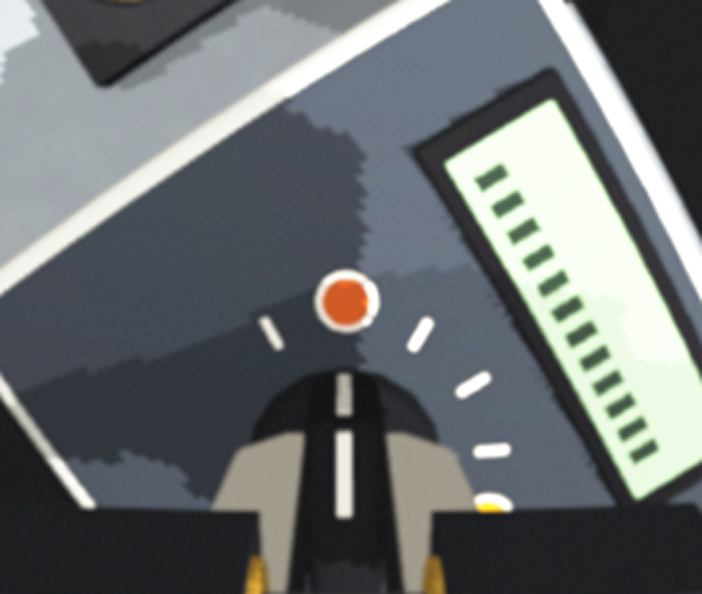

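The line points at the copper dot (344 against 346 px). I'm releasing, lifting and going over the pad.

Call:
step_arm:
  rows:
    - [0,0,0,0,0,0,0.4]
    - [0,0,0,0,0,0,0.4]
    - [0,0,0,0,0,0,0.4]
    - [0,0,0,0,0,0,0.4]
    - [0,0,-2,0,0,0,0.4]
    - [0,0,-3,0,0,0,0.4]
    - [0,0,-4,0,0,0,0.4]
    - [0,0,-4,0,0,0,0.4]
    - [0,0,-4,0,0,0,0]
    - [0,0,-4,0,0,0,0]

```text
time_s: 9.18
tcp_pos: [593.7, -136.5, 274.5]
tcp_rot: [3.142, 0.001, 1.204]
contact_force: [0.7, -1.0, 0.1]
grip_width: 28.3
grip_force: 0.0
```

Call:
step_arm:
  rows:
    - [0,0,-4,0,0,0,0]
    - [0,0,0,0,0,7,0]
    - [0,0,0,0,0,7,0]
    - [0,0,0,0,0,7,0]
    - [0,0,0,0,0,7,0]
    - [0,0,0,0,0,7,0]
    - [0,0,0,0,0,7,0]
    - [0,0,0,0,0,7,0]
    - [0,0,0,0,0,7,0]
    - [0,0,0,0,0,0,0]

```text
time_s: 10.02
tcp_pos: [594.1, -136.2, 312.1]
tcp_rot: [3.141, 0.001, 0.225]
contact_force: [0.8, -0.3, -0.1]
grip_width: 0.6
grip_force: 0.0
```

Call:
step_arm:
  rows:
    - [-2.8,0,0,0,0,0,0]
    - [-2.8,0,0,0,0,0,0]
    - [-2.8,0,0,0,0,0,0]
    - [-2.8,-3,0,0,0,0,0]
    - [0,-3.6,0,0,0,0,0]
    - [0,-3.6,0,0,0,0,0]
    - [0,-3.6,0,0,0,0,0]
    - [0,-3.6,0,0,0,0,0]
    - [0,-3.6,0,0,0,0,0]
    - [0,0,0,0,0,0,0]

```text
time_s: 10.85
tcp_pos: [436.1, 51.7, 311.8]
tcp_rot: [-3.137, 0.002, 0.246]
contact_force: [-0.3, 1.2, -0.9]
grip_width: 0.5
grip_force: 0.0
```

Run:
```python
from h import *
st()
a=save('wrist','w3')
for q in('selector_grip','pad_top','press_lever'):
    print(q,[(np.round(d['xyz'],1).tolist(),round(d['p'],2)) for d in arm.pinpoint('wrist',q)[:2]])
```

```text
{'time_s': 10.85, 'tcp_pos': [436.066, 51.695, 311.773], 'tcp_rot': [-3.137, 0.002, 0.246], 'contact_force': [-0.299, 1.151, -0.899], 'grip_width': 0.524, 'grip_force': 0.0, 'joint_pos': [-0.875, 0.269, 0.924, 1.854, -0.24, 1.137, -1.191]}
selector_grip [([595.7, -130.6, 80.5], 0.97)]
pad_top [([439.2, 50.7, 209.8], 0.66)]
press_lever [([574.1, 65.8, 147.4], 0.83)]
```

View pics/w3.png

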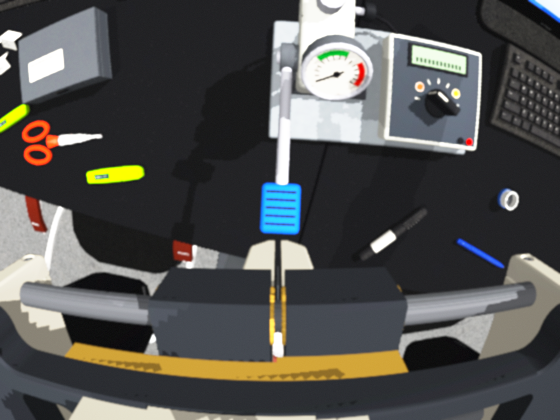

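The pad is at (281,208), in line with the closed fingers (column 278). I'm descending to first contact, then pressing gently.

Call:
step_arm:
  rows:
    - [0,0,3.5,0,0,0,0]
    - [0,0,3.5,0,0,0,0]
    - [0,0,2.5,0,0,0,0]
    - [0,0,0.8,0,0,0,0]
    - [0,0,0.8,0,0,0,0]
    - [0,0,0.8,0,0,0,0]
    - [0,0,0.8,0,0,0,0]
    - [0,0,0.8,0,0,0,0]
    - [0,0,0,0,0,0,0]
    - [0,0,0,0,0,0,0]

```text
time_s: 11.88
tcp_pos: [438.2, 42.2, 178.2]
tcp_rot: [3.141, -0.001, 0.227]
contact_force: [-1.7, -2.5, 5.5]
grip_width: 0.7
grip_force: 2.5
```

Call:
step_arm:
  rows:
    - [0,0,0.5,0,0,0,0]
    - [0,0,0.4,0,0,0,0]
    - [0,0,0.3,0,0,0,0]
    - [0,0,0,0,0,0,0]
    - [0,0,0,0,0,0,0]
    - [0,0,0,0,0,0,0]

```text
time_s: 12.38
tcp_pos: [437.2, 42.1, 166.5]
tcp_rot: [3.141, 0.0, 0.228]
contact_force: [-3.5, -2.6, 7.3]
grip_width: 0.6
grip_force: 3.5
```

Run:
```python
from h import *
st()
a=save('wrist','w4')
cv2.imwrite('pics/w4b.png',cv2.resize(a[:270,140:500,::-1],None,fx=2.2,fy=2.2,interpolation=cv2.INTER_CUBIC))
```

```text
{'time_s': 12.383, 'tcp_pos': [437.183, 42.129, 166.477], 'tcp_rot': [3.141, 0.0, 0.228], 'contact_force': [-3.522, -2.579, 7.317], 'grip_width': 0.637, 'grip_force': 3.454, 'joint_pos': [-0.697, 0.462, 0.786, 2.085, -0.467, 0.775, -0.963]}
```

View pics/w4b.png

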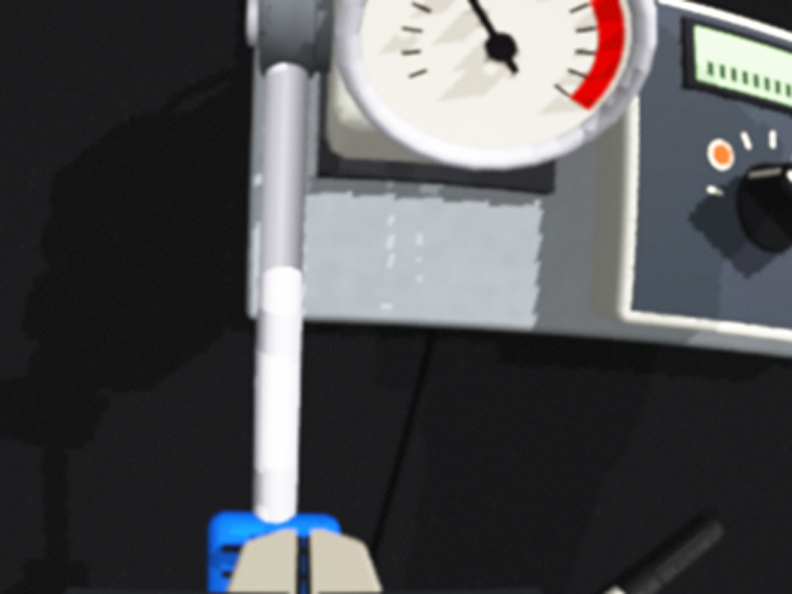

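The needle runs from the hub (500,47) up-left through (475,0). That is about 75° from its zero, or 1.3 rad, just inside green, so I'm pressing 4 mm more.

Call:
step_arm:
  rows:
    - [0,0,0.2,0,0,0,0]
    - [0,0,0.2,0,0,0,0]
    - [0,0,0,0,0,0,0]
    - [0,0,0,0,0,0,0]
    - [0,0,0,0,0,0,0]
    - [0,0,0,0,0,0,0]
    - [0,0,0,0,0,0,0]
    - [0,0,0,0,0,0,0]
    - [0,0,0,0,0,0,0]
    - [0,0,0,0,0,0,0]

```text
time_s: 13.27
tcp_pos: [436.9, 42.0, 162.5]
tcp_rot: [-3.142, 0.001, 0.228]
contact_force: [-4.3, -3.0, 8.1]
grip_width: 0.4
grip_force: 3.8
```

Run:
```python
from h import *
st()
a=save('wrist','w5'); t=arm.snapshot('top')
A=cv2.resize(a[:130,240:500,::-1],None,fx=3,fy=3,interpolation=cv2.INTER_CUBIC)
B=cv2.resize(t[145:210,225:355,::-1],(780,390)[:2],interpolation=cv2.INTER_CUBIC)[:200]
cv2.imwrite('pics/w5b.png',np.vstack([A,B]))
```

```text
{'time_s': 13.267, 'tcp_pos': [436.859, 42.043, 162.508], 'tcp_rot': [-3.142, 0.001, 0.228], 'contact_force': [-4.279, -2.996, 8.066], 'grip_width': 0.448, 'grip_force': 3.787, 'joint_pos': [-0.691, 0.468, 0.78, 2.09, -0.475, 0.766, -0.956]}
```

View pics/w5b.png

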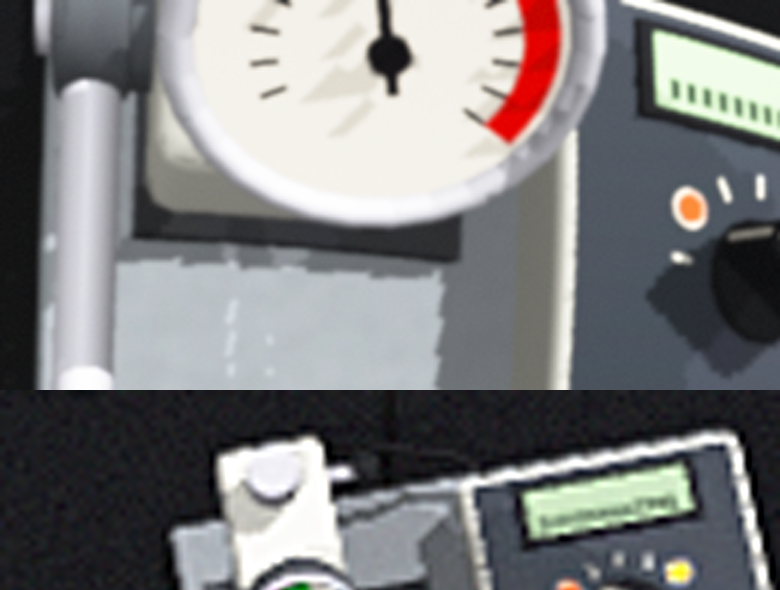

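The needle now stands nearly straight up, about 1.75 rad, mid green. One last check of the knob after release, from the saved picture.

```bash
python3 -c "
import cv2
a=cv2.imread('pics/w3.png')[70:125,400:475];b=cv2.imread('pics/w5.png')[30:140,430:540]
cv2.imwrite('pics/k.png',cv2.hconcat([cv2.resize(a,(400,293),interpolation=2),cv2.resize(b,(293,293),interpolation=2)]))"
```

```text
(no output)
```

View pics/k.png

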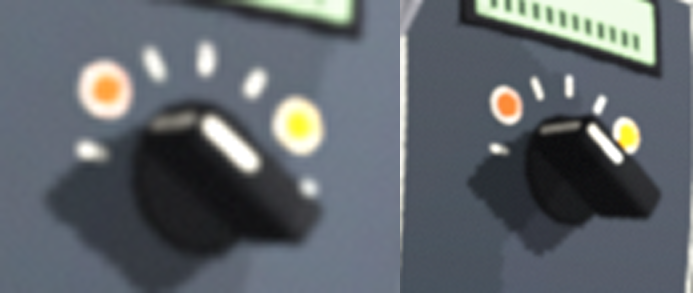

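Run:
```python
from h import *
s={'tcp_pos':[436.066,51.695,311.773],'tcp_rot':[-3.137,.002,.246]}
f=lambda x,y,z:ray((400+x*75/400-.4,70+y*55/293-.4),z,s)
a,b=f(206,120,88),f(256,168,88);d=a-b;print(a,b,np.degrees(np.arctan2(d[1],d[0])))
c=f(105,90,54);y=f(298,125,54);e=c-y;print(c,y,'dots yaw-90',np.degrees(np.arctan2(e[1],e[0]))-90)
```

```text
[ 600.74592664 -116.42594365   88.        ] [ 594.29661611 -132.95085691   88.        ] 68.68039098522266
[ 606.18201271 -102.37831843   54.        ] [ 617.83840413 -160.17211024   54.        ] dots yaw-90 11.402971154449446
```

```bash
python3 -c "
from h import *
st(); print(arm.job_done())"
```

```text
{'time_s': 13.367, 'tcp_pos': [436.822, 42.057, 162.513], 'tcp_rot': [-3.142, 0.001, 0.228], 'contact_force': [-4.631, -3.175, 7.609], 'grip_width': 0.674, 'grip_force': 3.787, 'joint_pos': [-0.691, 0.468, 0.78, 2.09, -0.475, 0.766, -0.956]}
the job is handed in; nothing more can be done
None
```

I set the selector to the copper dot (copper is the disc under the probe) and handed the job in while still pressing the pad, with the needle at about 1.75 rad (mid green); no verdict was returned.

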